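# Tip half-cores into the sample box and put the tray away

### The arm

A 6-joint arm with a two-finger parallel gripper is mounted at the origin on the work surface. World frame = base frame: x ahead of the robot, y to its left, z up, the work surface at z = 0. Lengths are in m, angles in rad, forces in N, time in s.
With the tool pointing down it reaches from about 0.35 to 0.975 m from the base axis. Payload 4.9 kg.
Tool frame: the origin (TCP) lies at the very end of the fingers, on their centre line; the grasp point (between the pads) lies ctrl.hold_point_z behind it (ctrl.hold_point_z is the distance from the TCP to the grasp point, in m); z points along the fingers, y is the line along which they close (so a half turn about z gives the same grasp; the last joint's range is limited). The gripper opens to 85 mm and grips with 20 to 120 N. Pads are 22 mm wide; open, the fingers measure 114 mm over their backs; the gripper's body (76 mm by 85 mm) begins 54 mm behind the grasp point. The pads swing forward as they close: fully open they stand 13 mm farther back than shut.
Start: joints at [1.161, 0.053, 1.613, -0, 1.476, -0.119], TCP at [0.179, 0.599, 0.231] pointing down, gripper open.
Joint ranges: [-3.01, 3.01], [-1.01, 2.22], [0.06, 2.58], [-1.02, 4.17], [0.09, 2.62], [-3.14, 3.14]. Speed limits (rad/s): [2.57, 2.57, 3.14, 3.14, 3.14, 3.14].

### API

Orientations are given as a rotation vector (axis times angle).
In Python, from station import ctrl gives the robot as it stands. The module is installed in compiled form; this text tells all that it offers.
- The arm moves only by the tool jog_arm, never from a script. Its argument "deltas" is a list of rows, each a list of 3 entries, a list of its own where there are three numbers: the closure, from -1 (fully open) to 1 (shut), then the shift along the world's x, y, z scaled (see below), then the turn, a rotation vector about the world's x, y, z scaled (see below). A call has 1 to 12 rows; each row is the pose to reach, as a shift and turn from the pose commanded when the call began, turning the shorter way round; what a row does not reach only later rows make up. The controller multiplies each number of a shift by 0.4 m and each number of a turn by 180 degrees. A row lasts 1/12 s, in which the tool goes at most 41.7 mm and 7.16 degrees, less where a joint would pass 70% of its speed; a pose out of reach is approached as far as the arm can. A call with a number of a shift or a turn outside -1 to 1 is refused whole. A call with a gripper value outside its range is refused whole. The fingers move at their own pace and stop on an object; "squeeze" is the grip in N (left out, the last holds). Time passes only in rows, so rows that repeat a pose let the fingers close. It gives the time, the measured TCP pose, the force, the opening and the grip force at its end, in the units of the state.
- ctrl.get_obs(): the state, without advancing time (a new reading comes with each control period).
- ctrl.get_image(name): name is "scene" or "top"; returns the picture (400x640x3 uint8, red, green, blue); there is no depth.
- ctrl.get_calibration(name): a dict with "K" (3x3 intrinsics, pixels), "extrinsics" (4x4, takes a point from world to camera coordinates). Camera axes: x right, y down, z forward; pixel columns grow to the right and rows downward; lengths in m; the calibration is good to about 2 mm. A picture is of the moment at which its call begins. get_calibration takes no time and is no camera call.
- ctrl.finish_job(): hands the job in; it is judged then, once.
The state is a dict: "t": time; "q": joint angles; "dq": joint speeds; "effort": joint torques, N m; "tool_pos": TCP position; "tool_rot": TCP orientation; "contact_force": force on the tool from outside, world axes, zero at the start; "wrist_torque": the same for the moment, N m; "opening": finger opening in m; "grip_force": force on a finger pad.
Only numpy, scipy, OpenCV 4.12 (cv2) and the standard library are available. Lean on these libraries where they do the work, as an engineer would, in place of code of your own. Each camera call takes 0.05 s, during which the arm holds its last target. There are 200 camera calls.

### The job

Take the aluminium tray by its orange handle, carry it over to the grey sample box and tip it so that the three rock half-cores slide off its open end into the box, keeping that end low over the box so that they slide in and do not fall from a height, and never touching the rock with the gripper. Set the empty tray down on the bench and let go, then take it again by its centre rib, because the organiser has no room for fingers around the handle, and lay it flat in its bay of the blue organiser with the handle in the handle slot. Do not disturb the brush, the spatula, the jar or the slide box.

Things in the scene. Friction and masses are not known exactly. Their poses are not given: they have to be found in the camera images.
- tray: Two-lane aluminium tray, about 150 g empty. Body 148 mm long (x), 104 mm wide (y), floor 3 mm thick; 3 mm side and rear walls, tops 26 mm above the underside; the +x end is open. A centre rib parts two lanes 45 mm wide; an orange handle sticks out behind the rear wall (-x), 200 mm over all. Origin: centre of the body's underside, without handle; x from handle to open end, z up.
- tray_handle (a point): Middle of the orange handle (52 mm long from the rear wall, 12 mm thick in y, from 4 to 28 mm above the tray's underside, level, in line with the rib). The point is at x = -100, 20 mm above the tray's underside: grip across the 12 mm.
- tray_rib (a point): Point in the centre rib (straight, full length, 8 mm thick in y, top 30 mm above the tray's underside) near the empty tray's balance point: x = -10, 22 mm above the underside. Grip across the 8 mm once the lanes are empty.
- tray_lip (a point): Middle of the open end's edge, on the floor's upper face: x = +74 mm, 3 mm above the tray's underside.
- core_a: Light grey half-core, rear of the +y lane: drill core sawn lengthwise, 60 mm long, 36 wide, 18 high, about 75 g, lying on its sawn face along the tray. Origin: centre of the sawn face; x along its length, z out of the round side. It slides on the tray once this is tipped more than 37 degrees, and stays put below 25.
- core_b: Red-brown half-core, at the front (open end) of the +y lane; same size, weight and frame as core_a.
- core_c: Dark green-grey half-core, alone in the -y lane; same size, weight and frame as core_a.
- sample_box: Open grey plastic box, fixed to the bench: 220 mm (x) by 170 mm (y) outside, rim 70 mm above the bench, walls 4 mm (a thin bead outside the rim), floor 4 mm thick. Origin: centre of its underside; x along its long side, z up.
- organiser: Blue organiser fixed to the bench: 226 mm (x) by 192 mm (y), 4 mm walls with tops 34 mm above the bench, floor 8 mm. Holds the tray's bay (160 by 116 mm, grey liner) with a handle slot 58 mm long, 28 mm wide at the middle of its -x end, and along the +y side two narrow bays with brush and spatula. Origin: centre of its underside; x from the slot to the bay's far end.
- tray_bay (a point): Middle of the floor of the tray's bay, 8 mm above the bench: where the tray's origin must come to lie, with about 6 mm to spare on every side; x of the tray along this x (handle towards -x, in the slot).
- brush: Wood-handled flat brush 183 mm long, 26 mm wide, lying along x in the organiser's narrow bay next to the tray's bay. Origin: underside. Bystander.
- spatula: Steel spatula 180 mm long, 16 mm wide, lying along x in the organiser's outer narrow bay. Origin: underside. Bystander.
- jar: Amber jar with white cap, 60 mm across, 85 mm high, standing on the far part of the bench. Origin: centre of its underside. Bystander.
- slide_box: Closed green slide box, 76 (x) by 90 mm (y), 34 mm high, on the far part of the bench. Origin: centre of its underside. Bystander.
Things that resemble listed ones, but are neither listed nor needed, are in the scene too. Of the things like the core_b, leave any that is purple, turquoise or yellow; of the rest the smaller one is meant.

How it is judged:
By the outcome, as a careful person would: the job done as asked, in the order asked, and still so for the second after the job is handed in, with the robot touching nothing.
It also fails if it takes over 67 s, if anything falls off the work surface, if the arm or the gripper's body presses on something with over 40 N, if the wrist force passes 120 N, or if a joint passes its speed limit or range.

## Working session

There is one attempt and no reset: what is moved stays moved. The work goes in short steps, Python scripts to look and compute and a tool call to move; the robot and the scene stay as the last step left them, time stands still between calls to the robot, and variables do not carry over. Pictures are saved under pics/ and viewed, at most 10 in all, crops included, and the job is handed in when it is done.

Besides the shell and the picture viewer there is one more tool, called by a JSON object that holds its "method" and its "body". jog_arm: Moves the arm, as the interface text tells. Its arguments: {"type":"object","properties":{"deltas":{"type":"array","items":{"type":"array"}},"squeeze":{"type":"number"}},"required":["deltas"]}

```bash
mkdir -p pics
cat > h.py <<'E'
import numpy as np, cv2
from station import ctrl
def snap(name,fn):
    im=ctrl.get_image(name); cv2.imwrite('pics/'+fn,im[:,:,::-1]); return im
def ray(name,uv,z):
    c=ctrl.get_calibration(name);K=np.array(c['K']);E=np.array(c['extrinsics'])
    R,t=E[:3,:3],E[:3,3]; o=-R.T@t
    uv=np.atleast_2d(uv).astype(float)
    d=(np.linalg.inv(K)@np.c_[uv,np.ones(len(uv))].T).T@R
    return o+d*((z-o[2])/d[:,2])[:,None]
def proj(name,p):
    c=ctrl.get_calibration(name);K=np.array(c['K']);E=np.array(c['extrinsics'])
    q=(E[:3,:3]@np.atleast_2d(p).T).T+E[:3,3]; q=q@K.T; return q[:,:2]/q[:,2:]
E
python3 - <<'E'
from h import *
snap('top','t0.png');snap('scene','s0.png')
o=ctrl.get_obs();print(o,ctrl.hold_point_z)
np.set_printoptions(precision=3,suppress=True)
for n in('top','scene'):
    c=ctrl.get_calibration(n);print(c)
E
```

```text
{'t': 0.1, 'q': array([ 1.16101752e+00,  5.32926361e-02,  1.61416189e+00, -1.60751210e-05,
        1.47600193e+00, -1.18990250e-01]), 'dq': array([-4.46499100e-04, -2.21602700e-03, -3.02701597e-03,  6.93158590e-04,
       -5.31939838e-05,  5.56397587e-04]), 'effort': array([ 3.93420328e-05, -3.94901025e+01, -3.71364641e+01, -8.62948787e-05,
        3.95927054e-03,  1.40644948e-05]), 'tool_pos': array([0.17896304, 0.59823837, 0.23018174]), 'tool_rot': array([-4.55091087e-01, -3.10797773e+00,  2.83207209e-03]), 'contact_force': array([-0.19517115,  0.35356233,  0.03105233]), 'wrist_torque': array([ 0.0371711 , -0.01297203, -0.02254515]), 'grip_force': 0.0, 'opening': 0.08533636862871749} 0.0187
{'K': array([[426.606,   0.   , 317.696],
       [  0.   , 426.606, 204.223],
       [  0.   ,   0.   ,   1.   ]]), 'extrinsics': array([[-0.031, -0.999, -0.019,  0.087],
       [-0.998,  0.032, -0.06 ,  0.618],
       [ 0.06 ,  0.017, -0.998,  1.09 ],
       [ 0.   ,  0.   ,  0.   ,  1.   ]])}
{'K': array([[415.36 ,   0.   , 313.054],
       [  0.   , 415.36 , 195.852],
       [  0.   ,   0.   ,   1.   ]]), 'extrinsics': array([[ 0.005,  1.   , -0.019, -0.048],
       [ 0.565, -0.018, -0.825, -0.31 ],
       [-0.825, -0.006, -0.565,  1.699],
       [ 0.   ,  0.   ,  0.   ,  1.   ]])}
```

View pics/t0.png

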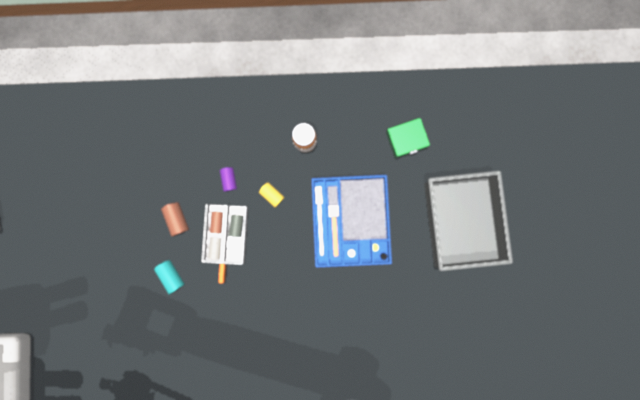

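View pics/s0.png

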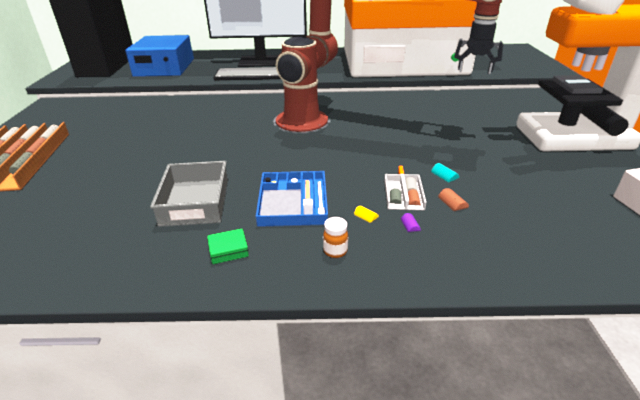

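Run:
```python
from h import *
im=cv2.imread('pics/t0.png')
a=cv2.resize(im[195:290,190:255],None,fx=6,fy=6,interpolation=cv2.INTER_CUBIC)
b=cv2.resize(im[170:275,305:398],None,fx=5.43,fy=5.43,interpolation=cv2.INTER_CUBIC)[:570]
a=a[:570]
w=np.hstack([a,b[:, :405]]) if 0 else np.hstack([a,b[:570,:410]])
cv2.imwrite('pics/c0.png',w)
b=im[160:280,420:520]
print(w.shape)
hsv=cv2.cvtColor(im,cv2.COLOR_BGR2HSV)
for n,lo,hi,z in [('orange',(5,180,150),(20,255,255),.028),('blue',(100,150,80),(125,255,255),.034),('green',(55,120,60),(75,255,255),.034)]:
    m=cv2.inRange(hsv,lo,hi); cs,_=cv2.findContours(m,0,2)
    for c in cs:
        if cv2.contourArea(c)>30:
            r=cv2.minAreaRect(c);print(n,r,ray('top',cv2.boxPoints(r),z)[:,:2].round(4).tolist())
```

```text
(570, 800, 3)
blue ((375.20458984375, 251.68307495117188), (22.02159881591797, 27.51313018798828), 86.8201675415039) [[0.5209, -0.0392], [0.5227, -0.1091], [0.467, -0.11], [0.4652, -0.0403]]
blue ((324.82000732421875, 180.23997497558594), (4.38406229019165, 24.465898513793945), 81.8698959350586) [[0.6828, 0.0795], [0.6897, 0.0169], [0.6784, 0.0157], [0.6715, 0.0782]]
```

View pics/c0.png

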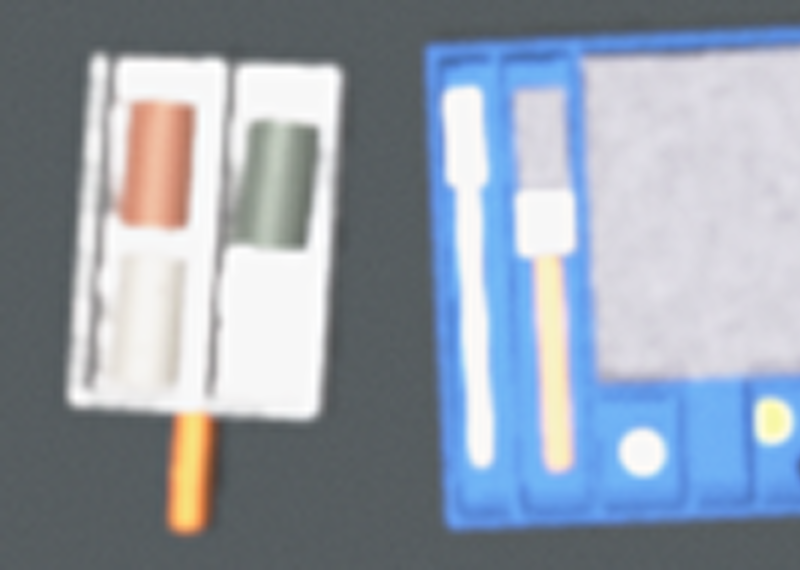

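Run:
```python
from h import *
np.set_printoptions(precision=4,suppress=True)
E_=np.array(ctrl.get_calibration('top')['extrinsics']);print('cam',-E_[:3,:3].T@E_[:3,3])
def f(u,v,s,ox,oy): return [(u+.5)/s-.5+ox,(v+.5)/s-.5+oy]
T=lambda u,v:f(u,v,6,190,195)
LF,LR,RR,RF=T(93,52),T(68,405),T(320,418),T(343,68)
P=np.vstack([ray('top',[LF,LR],.026),ray('top',[RR,RF],.0)]);print(P[:,:2]); d=P-np.roll(P,-1,0);print(np.linalg.norm(d[:,:2],axis=1), np.degrees(np.arctan2(d[:,1],d[:,0])))
im=cv2.imread('pics/t0.png');hsv=cv2.cvtColor(im,cv2.COLOR_BGR2HSV)
S=6;up=cv2.resize(im,None,fx=S,fy=S,interpolation=cv2.INTER_CUBIC);hu=cv2.cvtColor(up,cv2.COLOR_BGR2HSV)
def big(m,x0,x1,y0,y1):
    k=np.zeros_like(m);k[y0*S:y1*S,x0*S:x1*S]=m[y0*S:y1*S,x0*S:x1*S]
    cs,_=cv2.findContours(k,0,2);return max(cs,key=cv2.contourArea)
def rep(n,c,z):
    q=((c.reshape(-1,2)+.5)/S-.5); W=ray('top',q,z)[:,:2]
    r=cv2.minAreaRect((W*1000).astype(np.float32));b=cv2.boxPoints(r);print(n,r);return r
rep('handle',big(cv2.inRange(hu,(5,90,90),(25,255,255)),205,240,260,295),.028)
m=cv2.inRange(hu,(95,70,60),(130,255,255));rep('org',big(m,300,400,165,280),.034)
m=((hu[:,:,1]<60)&(hu[:,:,2]>170)).astype(np.uint8)*255
rep('liner',big(cv2.inRange(hu,(100,0,120),(179,50,255)),338,392,170,245),.008)
v=cv2.inRange(hu,(0,0,95),(179,70,255));rep('box',big(v,420,520,160,280),.07)
rep('traywhite',big(cv2.inRange(hu,(0,0,150),(179,70,255)),195,255,195,272),.026)
cv2.imwrite('pics/box.png',np.hstack([up[165*S:278*S:1,424*S:520*S][::1]])[:600*2:2,::2].repeat(1,0))
```

```text
cam [0.5532 0.0489 1.1265]
[[0.6317 0.3603]
 [0.4801 0.3734]
 [0.4695 0.27  ]
 [0.6229 0.2567]]
[0.1521 0.1039 0.154  0.104 ] [ -4.9142  84.1216 175.0471 -94.8402]
handle ((449.4136962890625, 320.191162109375), (20.198970794677734, 51.43275451660156), 84.69773864746094)
org ((575.38330078125, -15.901069641113281), (233.71067810058594, 199.35794067382812), 0.8032134175300598)
liner ((605.2536010742188, -49.936134338378906), (157.0583038330078, 113.28096771240234), 0.8693132996559143)
box ((568.5648193359375, -305.6854248046875), (245.9309844970703, 298.03021240234375), 87.42713928222656)
traywhite ((550.7816162109375, 313.2427062988281), (110.96009063720703, 155.406005859375), 85.15397644042969)
```

View pics/box.png

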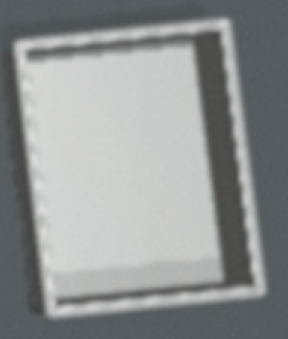

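Run:
```python
from h import *
np.set_printoptions(precision=4,suppress=True)
q=np.array([(14,40),(230,18),(266,292),(48,318)]);q=(q+.5)/3-.5+[424,165]
P=ray('top',q,.07)[:,:2];print(P,P.mean(0));d=np.roll(P,-1,0)-P;print(np.linalg.norm(d,axis=1),np.degrees(np.arctan2(d[:,1],d[:,0])))
```

```text
[[ 0.6735 -0.2089]
 [ 0.6859 -0.3869]
 [ 0.4609 -0.4033]
 [ 0.445  -0.226 ]] [ 0.5663 -0.3063]
[0.1784 0.2256 0.178  0.2291] [ -86.023  -175.8184   95.1182    4.2692]
```

{"method": "jog_arm", "body": {"deltas": [[-1, [0.03, -0.03, -0.01], [0, 0, 0.005]], [-1, [0.09, -0.09, -0.03], [0, 0, 0.01]], [-1, [0.15, -0.155, -0.06], [0, 0, 0.017]], [-1, [0.215, -0.22, -0.08], [0, 0, 0.024]], [-1, [0.28, -0.285, -0.1], [0, 0, 0.03]], [-1, [0.345, -0.35, -0.13], [0, 0, 0.036]], [-1, [0.41, -0.415, -0.15], [0, 0, 0.043]], [-1, [0.475, -0.48, -0.18], [0, 0, 0.05]], [-1, [0.54, -0.545, -0.2], [0, 0, 0.056]], [-1, [0.6, -0.61, -0.22], [0, 0, 0.06]], [-1, [0.65, -0.66, -0.24], [0, 0, 0.065]], [-1, [0.678, -0.688, -0.25], [0, 0, 0.065]]]}}

```text
t: 1.1
tool_pos: [0.4515, 0.3207, 0.1296]
tool_rot: [-0.139, -3.137, 0.003]
contact_force: [0.0, 0.6, -0.4]
opening: 0.0855
grip_force: 0.0
```

{"method": "jog_arm", "body": {"deltas": [[-0.4, [0, 0, -0.04], [0, 0, 0]], [-0.4, [0, 0, -0.1], [0, 0, 0]], [-0.4, [0, 0, -0.16], [0, 0, 0]], [-0.4, [0, 0, -0.22], [0, 0, 0]], [-0.4, [0, 0, -0.27], [0, 0, 0]], [-0.4, [0, 0, -0.3], [0, 0, 0]], [-0.4, [0, 0, -0.314], [0, 0, 0]], [-0.4, [0, 0, -0.314], [0, 0, 0]]]}}

```text
t: 1.77
tool_pos: [0.4494, 0.323, 0.0042]
tool_rot: [-0.136, -3.136, 0.002]
contact_force: [-0.4, -1.2, -0.2]
opening: 0.0596
grip_force: 0.0
```

Run:
```python
from h import *
np.set_printoptions(precision=4,suppress=True)
o=ctrl.get_obs();print(o['q'],o['tool_pos'],o['tool_rot'])
im=snap('top','t1.png');im2=snap('scene','s1.png')
a=cv2.resize(im[190:300,180:290,::-1],None,fx=3.6,fy=3.6,interpolation=cv2.INTER_CUBIC)
b=cv2.resize(im2[140:250,345:455,::-1],None,fx=3.6,fy=3.6,interpolation=cv2.INTER_CUBIC)
cv2.imwrite('pics/c1.png',np.hstack([a,b]))
```

```text
[ 0.4887  0.141   1.9299 -0.      1.0736 -0.9954] [0.4494 0.323  0.0042] [-0.1359 -3.1361  0.0024]
```

View pics/c1.png

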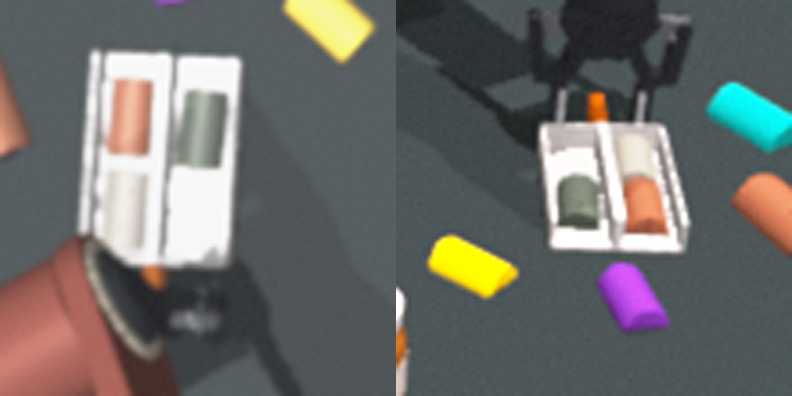

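{"method": "jog_arm", "body": {"deltas": [[1, [0, 0, 0], [0, 0, 0]], [1, [0, 0, 0], [0, 0, 0]], [1, [0, 0, 0], [0, 0, 0]], [1, [0, 0, 0], [0, 0, 0]], [1, [0, 0, 0], [0, 0, 0]], [1, [0, 0, 0], [0, 0, 0]], [1, [0, 0, 0], [0, 0, 0]], [1, [0, 0, 0], [0, 0, 0]]], "squeeze": 120}}

```text
t: 2.53
tool_pos: [0.451, 0.3238, 0.0069]
tool_rot: [0.136, 3.138, 0.001]
contact_force: [-2.3, -0.4, 5.4]
opening: 0.0095
grip_force: 118.0
```

Run:
```python
from h import *
o=ctrl.get_obs();print({k:np.round(o[k],3) for k in('t','tool_pos','contact_force','wrist_torque','opening','grip_force')})
# planar model fit: r^2 - offset; unknown h,L1,L2,d5 with tool down: r=L1 sin q2 + L2 sin(q2+q3), z=h+L1 cos q2+L2 cos(q2+q3)-d
for p,q in [((.17896,.59824,.23018),(1.16102,.05329,1.61416,1.476)),((.4494,.3230,.0042),(.4887,.1410,1.9299,1.0736))]:
    c,s=np.cos(q[0]),np.sin(q[0]);print('radial',c*p[0]+s*p[1],'lat',-s*p[0]+c*p[1],'z',p[2],q[1:])
```

```text
{'t': np.float64(2.533), 'tool_pos': array([0.451, 0.324, 0.007]), 'contact_force': array([-2.283, -0.414,  5.424]), 'wrist_torque': array([-0.159,  0.279, -0.064]), 'opening': np.float64(0.01), 'grip_force': np.float64(118.027)}
radial 0.6200100978628865 lat 0.07419742413354996 z 0.23018 (0.05329, 1.61416, 1.476)
radial 0.5484365425447025 lat 0.07420726919657339 z 0.0042 (0.141, 1.9299, 1.0736)
```

{"method": "jog_arm", "body": {"deltas": [[1, [0, 0, 0.01], [0, 0, 0]], [1, [0, 0, 0.025], [0, 0, 0]], [1, [0, 0, 0.045], [0, 0, 0]], [1, [0, 0, 0.07], [0, 0, 0]], [1, [0, 0, 0.1], [0, 0, 0]], [1, [0, 0, 0.135], [0, 0, 0]], [1, [0, 0, 0.17], [0, 0, 0]], [1, [0, 0, 0.21], [0, 0, 0]], [1, [0, 0, 0.245], [0, 0, 0]], [1, [0, 0, 0.275], [0, 0, 0]], [1, [0, 0, 0.295], [0, 0, 0]], [1, [0, 0, 0.3], [0, 0, 0]]]}}

```text
t: 3.53
tool_pos: [0.4514, 0.3241, 0.1282]
tool_rot: [0.136, 3.135, 0.003]
contact_force: [0.4, -0.3, -3.1]
opening: 0.009
grip_force: 117.4
```

Run:
```python
from h import *
np.set_printoptions(precision=4,suppress=True)
o=ctrl.get_obs();print(o['q'],o['tool_pos'],o['tool_rot'],o['wrist_torque'],o['contact_force'])
im=snap('top','t2.png');im2=snap('scene','s2.png')
a=cv2.resize(im[180:290,170:280,::-1],None,fx=3.6,fy=3.6,interpolation=cv2.INTER_CUBIC)
b=cv2.resize(im2[110:220,345:455,::-1],None,fx=3.6,fy=3.6,interpolation=cv2.INTER_CUBIC)
cv2.imwrite('pics/c2.png',np.hstack([a,b]))
# predicted lip corners
p=o['tool_pos'];R=cv2.Rodrigues(o['tool_rot'])[0];tx,ty,tz=-R[:,0],R[:,1],-R[:,2]
L=[p+tx*.174+ty*s*.052+tz*(h-.006) for s in(1,-1) for h in(0,.026)]
for n,ox,oy,d in(('top',170,180,0),('scene',345,110,396)): print(n,((proj(n,L)-[ox,oy])*3.6+[d,0]).round(1).tolist())
```

```text
[ 0.4888 -0.0278  1.8714  0.      1.2942 -0.9955] [0.4514 0.3241 0.1282] [0.1357 3.1354 0.003 ] [0.0552 0.2989 0.0188] [ 0.3908 -0.2659 -3.1064]
top [[83.9, 78.2], [71.4, 75.7], [240.9, 86.9], [232.6, 84.6]]
scene [[703.9, 225.2], [708.8, 194.7], [562.0, 221.8], [565.0, 191.5]]
```

View pics/c2.png

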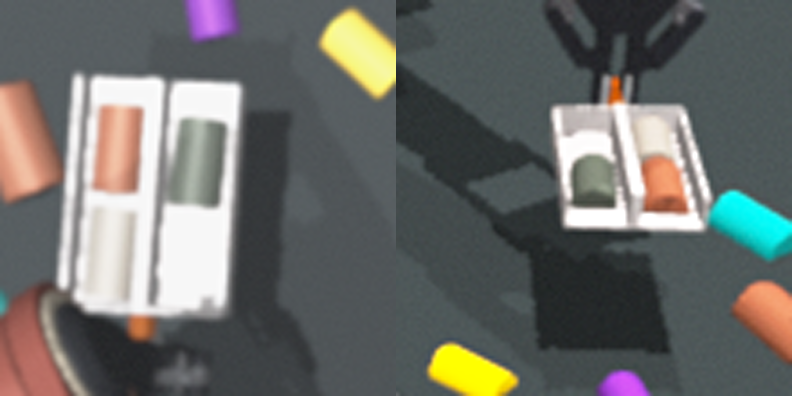

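{"method": "jog_arm", "body": {"deltas": [[1, [0, -0.005, 0], [0, 0, 0]], [1, [0, -0.02, 0], [0, 0, 0]], [1, [-0.005, -0.04, 0], [0, 0, 0.001]], [1, [-0.01, -0.07, 0], [0, 0, 0.002]], [1, [-0.015, -0.105, 0], [0, 0, 0.003]], [1, [-0.02, -0.145, 0], [0, 0, 0.004]], [1, [-0.025, -0.19, 0], [0, 0, 0.006]], [1, [-0.035, -0.24, 0], [0, 0, 0.008]], [1, [-0.04, -0.29, 0], [0, 0, 0.01]], [1, [-0.05, -0.345, 0], [0, 0, 0.012]], [1, [-0.06, -0.4, 0], [0, 0, 0.014]], [1, [-0.065, -0.455, 0], [0, 0, 0.015]]]}}

```text
t: 4.63
tool_pos: [0.4231, 0.1396, 0.1251]
tool_rot: [-0.062, -3.14, 0.001]
contact_force: [-0.3, -0.0, -3.6]
opening: 0.0096
grip_force: 117.5
```

{"method": "jog_arm", "body": {"deltas": [[1, [-0.008, -0.058, 0], [0, 0, 0.002]], [1, [-0.016, -0.116, 0], [0, 0, 0.004]], [1, [-0.025, -0.175, 0], [0, 0, 0.006]], [1, [-0.033, -0.233, 0], [0, 0, 0.008]], [1, [-0.042, -0.292, 0], [0, 0, 0.01]], [1, [-0.05, -0.35, 0], [0, 0, 0.012]], [1, [-0.058, -0.408, 0], [0, 0, 0.014]], [1, [-0.066, -0.466, 0], [0, 0, 0.016]], [1, [-0.075, -0.525, 0], [0, 0, 0.018]], [1, [-0.083, -0.583, 0], [0, 0, 0.02]], [1, [-0.092, -0.642, 0], [0, 0, 0.022]], [1, [-0.1, -0.7, 0], [0, 0, 0.024]]]}}

```text
t: 5.63
tool_pos: [0.3829, -0.1401, 0.1253]
tool_rot: [0.056, -3.14, 0.001]
contact_force: [0.8, 0.5, -3.5]
opening: 0.0095
grip_force: 117.5
```

{"method": "jog_arm", "body": {"deltas": [[1, [-0.008, -0.058, 0], [0, 0, 0.001]], [1, [-0.016, -0.113, 0], [0, 0, 0.002]], [1, [-0.024, -0.167, 0], [0, 0, 0.003]], [1, [-0.03, -0.22, 0], [0, 0, 0.005]], [1, [-0.037, -0.27, 0], [0, 0, 0.007]], [1, [-0.044, -0.32, 0], [0, 0, 0.008]], [1, [-0.05, -0.365, 0], [0, 0, 0.009]], [1, [-0.055, -0.4, 0], [0, 0, 0.01]], [1, [-0.06, -0.43, 0], [0, 0, 0.011]], [1, [-0.063, -0.45, 0], [0, 0, 0.012]], [1, [-0.065, -0.46, 0], [0, 0, 0.013]], [1, [-0.065, -0.46, 0], [0, 0, 0.013]]]}}

```text
t: 6.63
tool_pos: [0.3579, -0.323, 0.1256]
tool_rot: [0.119, -3.139, 0.0]
contact_force: [0.1, -0.7, -3.5]
opening: 0.0093
grip_force: 117.5
```

Run:
```python
from h import *
np.set_printoptions(precision=4,suppress=True)
o=ctrl.get_obs();print(o['t'],o['q'],o['tool_pos'],o['tool_rot'],o['wrist_torque'],o['contact_force'])
im=snap('top','t3.png');im2=snap('scene','s3.png')
p=o['tool_pos'];R=cv2.Rodrigues(o['tool_rot'])[0];az=np.arctan2(R[1,1],R[0,1]);print('tool y az',np.degrees(az))
# pour waypoints: tray yaw a, tilt th, lip target in box frame
B=np.array([.566,-.306]);a=az-np.pi/2
for th,lx,lz in((0,-35,.12),(22,-35,.10),(22,-35,.035),(52,-35,.035),(52,-60,.045)):
    t=np.radians(th+2); h=np.array([np.cos(a),np.sin(a)]); b=np.radians(4.3)
    lip=B+lx/1000*np.array([np.cos(b),np.sin(b)])
    xy=lip-h*(.174*np.cos(t)-.003*np.sin(t)); z=lz+.174*np.sin(t)+.003*np.cos(t)
    print(th,lx,lz,'TCP',xy,z,'scaled delta',(np.r_[xy,z]-p)/.4)
print('tilt axis',-np.sin(a),np.cos(a))
```

```text
6.6333 [-0.8884 -0.208   2.0402 -0.0003  1.3095 -2.5352] [ 0.3579 -0.323   0.1256] [ 0.1195 -3.139   0.0001] [-0.0211  0.3368 -0.0259] [ 0.0944 -0.7002 -3.52  ]
tool y az 94.35870081553652
0 -35 0.12 TCP [ 0.3578 -0.3218] 0.12907068490729245 scaled delta [-0.0003  0.0028  0.0086]
22 -35 0.1 TCP [ 0.3738 -0.3206] 0.17351281226811702 scaled delta [0.0397 0.0058 0.1197]
22 -35 0.035 TCP [ 0.3738 -0.3206] 0.10851281226811704 scaled delta [ 0.0397  0.0058 -0.0428]
52 -35 0.035 TCP [ 0.4315 -0.3162] 0.17753231277811826 scaled delta [0.184  0.0168 0.1298]
52 -60 0.045 TCP [ 0.4066 -0.3181] 0.18753231277811827 scaled delta [0.1217 0.0122 0.1548]
tilt axis -0.07600032590769744 0.9971077927997172
```

Run:
```python
from h import *
from scipy.spatial.transform import Rotation as S
o=ctrl.get_obs();R0=S.from_rotvec(o['tool_rot']);q=o['q']
c=S.from_euler('z',np.pi/2)
def R(q):return S.from_euler('Z',q[0])*S.from_euler('Y',q[1]+q[2])*S.from_euler('ZYZ',[q[3],q[4],q[5]])*c
print('check',(R(q)*R0.inv()).magnitude())
ax=np.array([-.076,.997,0])
for th in(22,40,52):
  T=S.from_rotvec(ax*np.radians(th))*R0
  d=.2;tcp=np.array({22:(.374,-.3206),40:(.405,-.318),52:(.4315,-.316)}[th])
  w=tcp-d*T.apply([0,0,1])[:2]
  q1=np.arctan2(w[1],w[0])-np.arcsin(.0742/np.hypot(*w))
  for p in(1.4,1.6,1.8):
    e=((S.from_euler('Z',q1)*S.from_euler('Y',p)).inv()*T*c.inv()).as_euler('ZYZ')
    print(th,p,'q1',q1.round(2),e.round(2), np.round([e[0]+np.pi,-e[1],e[2]+np.pi],2))
```

```text
check 2.236152218408533e-16
22 1.4 q1 -0.75 [-0.31  1.99 -2.49] [ 2.84 -1.99  0.66]
22 1.6 q1 -0.75 [-0.29  1.8  -2.42] [ 2.86 -1.8   0.72]
22 1.8 q1 -0.75 [-0.28  1.61 -2.37] [ 2.86 -1.61  0.77]
40 1.4 q1 -0.65 [-0.56  2.22 -2.53] [ 2.58 -2.22  0.61]
40 1.6 q1 -0.65 [-0.5   2.05 -2.41] [ 2.64 -2.05  0.73]
40 1.8 q1 -0.65 [-0.46  1.87 -2.31] [ 2.68 -1.87  0.83]
52 1.4 q1 -0.59 [-0.77  2.37 -2.63] [ 2.37 -2.37  0.51]
52 1.6 q1 -0.59 [-0.65  2.22 -2.45] [ 2.49 -2.22  0.69]
52 1.8 q1 -0.59 [-0.58  2.05 -2.32] [ 2.56 -2.05  0.82]
```

{"method": "jog_arm", "body": {"deltas": [[1, [0.004, 0, 0.015], [-0.0012, 0.015, 0]], [1, [0.01, 0.001, 0.04], [-0.003, 0.04, 0]], [1, [0.018, 0.002, 0.065], [-0.005, 0.065, 0]], [1, [0.027, 0.003, 0.09], [-0.007, 0.09, 0]], [1, [0.035, 0.004, 0.11], [-0.0085, 0.11, 0]], [1, [0.04, 0.005, 0.12], [-0.0093, 0.122, 0]], [1, [0.04, 0.005, 0.11], [-0.0093, 0.122, 0]], [1, [0.04, 0.005, 0.085], [-0.0093, 0.122, 0]], [1, [0.04, 0.005, 0.055], [-0.0093, 0.122, 0]], [1, [0.04, 0.005, 0.025], [-0.0093, 0.122, 0]], [1, [0.04, 0.005, 0.005], [-0.0093, 0.122, 0]], [1, [0.04, 0.005, -0.005], [-0.0093, 0.122, 0]]]}}

```text
t: 7.73
tool_pos: [0.3727, -0.3194, 0.1209]
tool_rot: [0.106, -2.753, 0.016]
contact_force: [-0.4, 0.7, -3.8]
opening: 0.0093
grip_force: 117.5
```

Run:
```python
from h import *
np.set_printoptions(precision=4,suppress=True)
o=ctrl.get_obs();print(o['t'],o['q'],o['tool_pos'],o['tool_rot'],o['wrist_torque'],o['contact_force'])
im=snap('top','t4.png');im2=snap('scene','s4.png')
a=cv2.resize(im[160:290,400:530,::-1],None,fx=3,fy=3,interpolation=cv2.INTER_CUBIC)
b=cv2.resize(im2[110:240,130:260,::-1],None,fx=3,fy=3,interpolation=cv2.INTER_CUBIC)
cv2.imwrite('pics/c4.png',np.hstack([a,b]))
```

```text
7.7333 [-0.709   0.0425  1.8512 -0.2679  1.5323 -2.3076] [ 0.3727 -0.3194  0.1209] [ 0.1056 -2.7526  0.0158] [-0.0461 -0.0562 -0.0237] [-0.3735  0.671  -3.817 ]
```

View pics/c4.png

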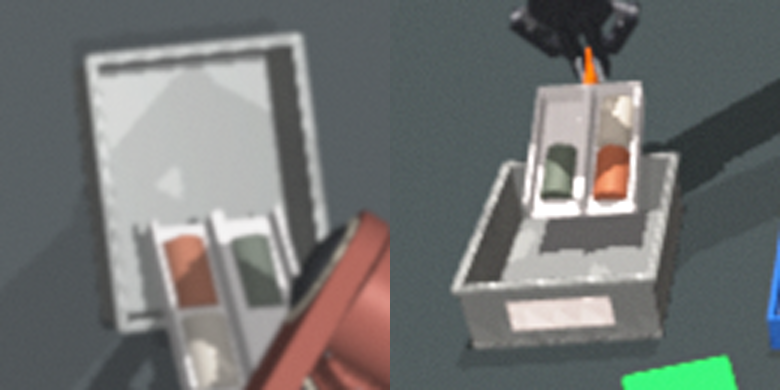

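{"method": "jog_arm", "body": {"deltas": [[1, [0.0085, 0.001, 0.0115], [-0.001, 0.014, 0]], [1, [0.0175, 0.002, 0.0235], [-0.002, 0.0277, 0]], [1, [0.0275, 0.002, 0.036], [-0.003, 0.0416, 0]], [1, [0.0375, 0.003, 0.047], [-0.004, 0.0554, 0]], [1, [0.049, 0.004, 0.0585], [-0.005, 0.0693, 0]], [1, [0.0605, 0.005, 0.0705], [-0.006, 0.0831, 0]], [1, [0.073, 0.006, 0.081], [-0.007, 0.097, 0]], [1, [0.086, 0.007, 0.092], [-0.008, 0.1108, 0]], [1, [0.0995, 0.008, 0.103], [-0.0095, 0.1247, 0]], [1, [0.1135, 0.009, 0.114], [-0.0105, 0.1385, 0]], [1, [0.1285, 0.01, 0.125], [-0.0115, 0.1524, 0]], [1, [0.144, 0.011, 0.135], [-0.0127, 0.166, 0]]]}}

```text
t: 8.83
tool_pos: [0.4331, -0.3166, 0.1791]
tool_rot: [0.085, -2.234, 0.043]
contact_force: [0.5, -0.3, -1.4]
opening: 0.0096
grip_force: 117.8
```

{"method": "jog_arm", "body": {"deltas": [[1, [0, 0, 0], [0, 0, 0]], [1, [0, 0, 0], [0, 0, 0]], [1, [0, 0, 0], [0, 0, 0]], [1, [0, 0, 0], [0, 0, 0]], [1, [0, 0, 0], [0, 0, 0]], [1, [0, 0, 0], [0, 0, 0]]]}}

```text
t: 9.33
tool_pos: [0.4316, -0.3162, 0.178]
tool_rot: [0.085, -2.233, 0.041]
contact_force: [-0.0, -0.4, -1.4]
opening: 0.0095
grip_force: 117.9
```

Run:
```python
from h import *
np.set_printoptions(precision=4,suppress=True)
o=ctrl.get_obs();print(o['t'],o['q'],o['tool_pos'],o['tool_rot'],o['wrist_torque'],o['contact_force'])
im=snap('top','t5.png');im2=snap('scene','s5.png')
a=cv2.resize(im[160:290,400:530,::-1],None,fx=3,fy=3,interpolation=cv2.INTER_CUBIC)
b=cv2.resize(im2[110:240,130:260,::-1],None,fx=3,fy=3,interpolation=cv2.INTER_CUBIC)
cv2.imwrite('pics/c5.png',np.hstack([a,b]))
```

```text
9.3333 [-0.5348  0.3934  1.4954 -0.5211  2.0045 -2.2148] [ 0.4316 -0.3162  0.178 ] [ 0.085  -2.2334  0.0413] [ 0.0569 -0.3719 -0.0108] [-0.0307 -0.364  -1.3752]
```

View pics/c5.png

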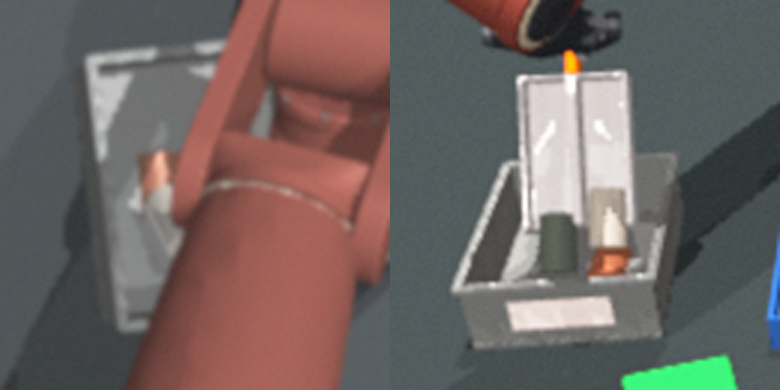

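{"method": "jog_arm", "body": {"deltas": [[1, [-0.004, 0, 0.006], [0, 0, 0]], [1, [-0.01, -0.001, 0.014], [0, 0, 0]], [1, [-0.017, -0.001, 0.023], [0, 0, 0]], [1, [-0.025, -0.002, 0.034], [0, 0, 0]], [1, [-0.035, -0.003, 0.047], [0, 0, 0]], [1, [-0.045, -0.003, 0.06], [0, 0, 0]], [1, [-0.055, -0.004, 0.075], [0, 0, 0]], [1, [-0.067, -0.005, 0.092], [0, 0, 0]], [1, [-0.08, -0.006, 0.112], [0, 0, 0]], [1, [-0.09, -0.007, 0.135], [0, 0, 0]], [1, [-0.095, -0.007, 0.16], [0, 0, 0]], [1, [-0.095, -0.007, 0.18], [0, 0, 0]]]}}

```text
t: 10.43
tool_pos: [0.3937, -0.319, 0.2513]
tool_rot: [0.085, -2.234, 0.042]
contact_force: [-0.1, 0.3, -0.6]
opening: 0.0093
grip_force: 117.9
```

Run:
```python
from h import *
np.set_printoptions(precision=4,suppress=True)
o=ctrl.get_obs();print(o['t'],o['q'],o['tool_pos'],o['tool_rot'],o['wrist_torque'],o['contact_force'])
im=snap('top','t6.png');im2=snap('scene','s6.png')
a=cv2.resize(im[160:290,400:530,::-1],None,fx=3,fy=3,interpolation=cv2.INTER_CUBIC)
b=cv2.resize(im2[110:240,130:260,::-1],None,fx=3,fy=3,interpolation=cv2.INTER_CUBIC)
cv2.imwrite('pics/c6.png',np.hstack([a,b]))
```

```text
10.4333 [-0.5667  0.2503  1.5423 -0.568   2.0705 -2.2997] [ 0.3937 -0.319   0.2513] [ 0.0848 -2.2337  0.0418] [ 0.0743 -0.4918 -0.0013] [-0.0962  0.3015 -0.606 ]
```

View pics/c6.png

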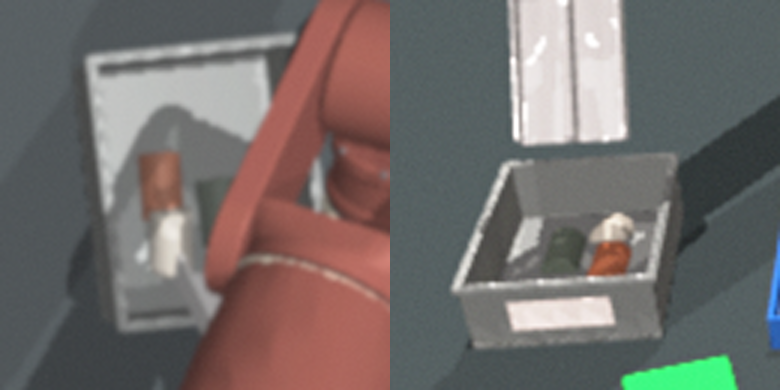

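{"method": "jog_arm", "body": {"deltas": [[1, [0, 0, -0.002], [0.001, -0.012, 0]], [1, [0, 0.001, -0.01], [0.003, -0.036, 0]], [1, [0, 0.002, -0.02], [0.005, -0.064, 0]], [1, [0, 0.003, -0.03], [0.007, -0.094, 0]], [1, [0, 0.005, -0.04], [0.0095, -0.125, 0]], [1, [0, 0.008, -0.05], [0.012, -0.156, 0]], [1, [0, 0.012, -0.06], [0.0145, -0.187, 0]], [1, [0, 0.018, -0.07], [0.0165, -0.217, 0]], [1, [0, 0.025, -0.08], [0.0185, -0.245, 0]], [1, [0, 0.033, -0.09], [0.02, -0.269, 0]], [1, [0, 0.041, -0.1], [0.0217, -0.286, 0]], [1, [0, 0.05, -0.1], [0.0224, -0.2936, 0]]]}}

```text
t: 11.53
tool_pos: [0.3927, -0.2983, 0.2086]
tool_rot: [-0.117, 3.121, 0.003]
contact_force: [-0.0, 0.2, -1.6]
opening: 0.0095
grip_force: 117.9
```

{"method": "jog_arm", "body": {"deltas": [[1, [0.001, 0.025, -0.004], [0, 0, -0.001]], [1, [0.003, 0.065, -0.01], [0, 0, -0.002]], [1, [0.006, 0.115, -0.02], [0, 0, -0.003]], [1, [0.01, 0.17, -0.03], [0, 0, -0.005]], [1, [0.013, 0.23, -0.04], [0, 0, -0.007]], [1, [0.017, 0.295, -0.055], [0, 0, -0.009]], [1, [0.021, 0.36, -0.07], [0, 0, -0.0105]], [1, [0.025, 0.425, -0.08], [0, 0, -0.012]], [1, [0.029, 0.493, -0.09], [0, 0, -0.0135]], [1, [0.033, 0.562, -0.105], [0, 0, -0.015]], [1, [0.036, 0.631, -0.12], [0, 0, -0.0165]], [1, [0.04, 0.7, -0.13], [0, 0, -0.018]]]}}

```text
t: 12.53
tool_pos: [0.4096, -0.0167, 0.1572]
tool_rot: [-0.032, 3.125, 0.0]
contact_force: [-0.1, 0.1, -0.7]
opening: 0.0092
grip_force: 117.9
```

{"method": "jog_arm", "body": {"deltas": [[1, [0.002, 0.07, -0.005], [0, 0, -0.001]], [1, [0.005, 0.145, -0.01], [0, 0, -0.002]], [1, [0.007, 0.225, -0.02], [0, 0, -0.003]], [1, [0.01, 0.31, -0.03], [0, 0, -0.004]], [1, [0.012, 0.395, -0.04], [0, 0, -0.005]], [1, [0.014, 0.48, -0.05], [0, 0, -0.006]], [1, [0.017, 0.56, -0.065], [0, 0, -0.0064]], [1, [0.019, 0.635, -0.08], [0, 0, -0.0064]], [1, [0.021, 0.7, -0.1], [0, 0, -0.0064]], [1, [0.023, 0.755, -0.12], [0, 0, -0.0064]], [1, [0.025, 0.795, -0.14], [0, 0, -0.0064]], [1, [0.025, 0.81, -0.15], [0, 0, -0.0064]]]}}

```text
t: 13.53
tool_pos: [0.4188, 0.3076, 0.0966]
tool_rot: [-0.005, 3.126, -0.001]
contact_force: [0.2, -0.7, -1.9]
opening: 0.0095
grip_force: 117.9
```

Run:
```python
from h import *
np.set_printoptions(precision=4,suppress=True)
o=ctrl.get_obs();print(o['t'],o['q'],o['tool_pos'],o['tool_rot'],o['wrist_torque'],o['contact_force'])
im=snap('top','t7.png');im2=snap('scene','s7.png')
a=cv2.resize(im[180:310,160:290,::-1],None,fx=3,fy=3,interpolation=cv2.INTER_CUBIC)
b=cv2.resize(im2[100:230,335:465,::-1],None,fx=3,fy=3,interpolation=cv2.INTER_CUBIC)
cv2.imwrite('pics/c7.png',np.hstack([a,b]))
p=o['tool_pos'];R=cv2.Rodrigues(o['tool_rot'])[0];tx,ty,tz=-R[:,0],R[:,1],-R[:,2]
for sag in(0,2):
  s_=np.radians(sag);ux=tx*np.cos(s_)-tz*np.sin(s_)
  L=[p+ux*.174+ty*s*.052+tz*(h-.006) for s in(1,-1) for h in(0,)]
  for n,ox,oy,d in(('top',160,180,0),('scene',335,100,390)): print(sag,n,((proj(n,L)-[ox,oy])*3+[d,0]).round(1).tolist())
```

```text
13.5333 [ 0.4946 -0.0842  1.9826 -0.0085  1.2298 -1.0765] [0.4188 0.3076 0.0966] [-0.0048  3.126  -0.0011] [-0.0003  0.1635  0.0313] [ 0.1696 -0.6782 -1.886 ]
0 top [[112.8, 112.5], [240.4, 108.1]]
0 scene [[661.7, 224.6], [549.5, 226.8]]
2 top [[115.1, 112.8], [241.9, 108.4]]
2 scene [[660.8, 230.2], [549.0, 232.3]]
```

View pics/c7.png

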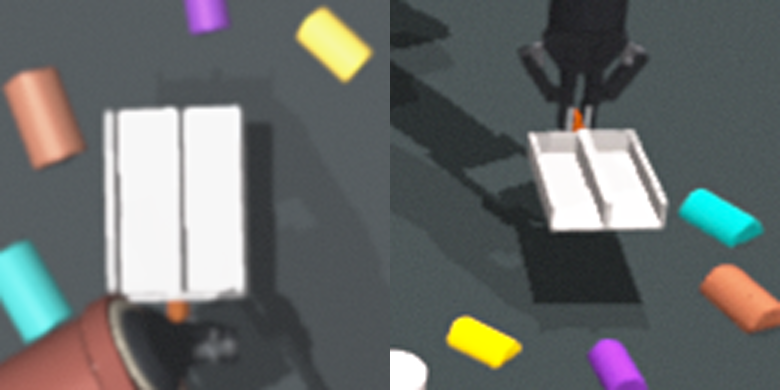

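{"method": "jog_arm", "body": {"deltas": [[1, [0, 0, -0.03], [0, 0, 0]], [1, [0, 0, -0.075], [0, 0, 0]], [1, [0, 0, -0.12], [0, 0, 0]], [1, [0, 0, -0.16], [0, 0, 0]], [1, [0, 0, -0.19], [0, 0, 0]], [1, [0, 0, -0.208], [0, 0, 0]], [1, [0, 0, -0.218], [0, 0, 0]], [1, [0, 0, -0.225], [0, 0, 0]], [1, [0, 0, -0.23], [0, 0, 0]], [1, [0, 0, -0.23], [0, 0, 0]]]}}

```text
t: 14.47
tool_pos: [0.4208, 0.3055, 0.0067]
tool_rot: [-0.0, 3.122, 0.001]
contact_force: [0.5, -1.0, -1.0]
opening: 0.0095
grip_force: 118.2
```

{"method": "jog_arm", "body": {"deltas": [[1, [0, 0, -0.003], [0, 0, 0]], [1, [0, 0, -0.005], [0, 0, 0]], [1, [0, 0, -0.005], [0, 0, 0]]]}}

```text
t: 14.72
tool_pos: [0.4211, 0.3057, 0.0063]
tool_rot: [-0.0, 3.123, 0.0]
contact_force: [-5.9, -3.1, 11.4]
opening: 0.0091
grip_force: 119.8
```

Down on the bench; release and retract upward.

{"method": "jog_arm", "body": {"deltas": [[-0.4, [0, 0, 0], [0, 0, 0]], [-0.4, [0, 0, 0], [0, 0, 0]], [-0.4, [0, 0, 0], [0, 0, 0]], [-0.4, [0, 0, 0], [0, 0, 0]], [-0.4, [0, 0, 0], [0, 0, 0]], [-0.4, [0, 0, 0.015], [0, 0, 0]], [-0.4, [0, 0, 0.05], [0, 0, 0]], [-0.4, [0, 0, 0.1], [0, 0, 0]], [-0.4, [0, 0, 0.16], [0, 0, 0]], [-0.4, [0, 0, 0.21], [0, 0, 0]], [-0.4, [0, 0, 0.24], [0, 0, 0]], [-0.4, [0, 0, 0.25], [0, 0, 0]]]}}

```text
t: 15.72
tool_pos: [0.4215, 0.306, 0.1067]
tool_rot: [-0.0, 3.12, 0.003]
contact_force: [0.7, -0.0, -0.1]
opening: 0.0595
grip_force: 0.0
```

{"method": "jog_arm", "body": {"deltas": [[-0.4, [-0.01, 0.03, 0.02], [0, -0.005, 0]], [-0.4, [-0.04, 0.09, 0.06], [0, -0.005, 0]], [-0.4, [-0.08, 0.16, 0.1], [0, -0.005, 0]], [-0.4, [-0.12, 0.24, 0.13], [0, -0.005, 0]], [-0.4, [-0.15, 0.32, 0.16], [0, -0.005, 0]], [-0.4, [-0.18, 0.38, 0.18], [0, -0.005, 0]], [-0.4, [-0.2, 0.4, 0.2], [0, -0.005, 0]]]}}

```text
t: 16.3
tool_pos: [0.3383, 0.4674, 0.1833]
tool_rot: [-0.004, 3.109, 0.0]
contact_force: [-0.2, 0.1, -0.4]
opening: 0.0597
grip_force: 0.0
```

```bash
cat > m.py <<'E'
from h import *
S=6
def minrect(im,lo,hi,roi,z):
    x0,x1,y0,y1=roi
    up=cv2.resize(im[y0:y1,x0:x1,::-1],None,fx=S,fy=S,interpolation=cv2.INTER_CUBIC)
    m=cv2.inRange(cv2.cvtColor(up,cv2.COLOR_BGR2HSV),lo,hi)
    cs,_=cv2.findContours(m,0,1);c=max(cs,key=cv2.contourArea).reshape(-1,2)
    return (c+.5)/S-.5+[x0,y0]
E
python3 - <<'E'
from m import *
np.set_printoptions(precision=4,suppress=True)
o=ctrl.get_obs();print(o['t'],o['tool_pos'],o['tool_rot'],o['opening'])
im=snap('top','t8.png');snap('scene','s8.png')
c=minrect(im,(0,0,140),(179,60,255),(185,262,195,300),.026)
# left boundary at z=.026 ; right boundary at z=0; rear at .026, front floor z~.003
W=ray('top',c,.026)[:,:2];W0=ray('top',c,.0)[:,:2]
r=cv2.minAreaRect((W*1000).astype(np.float32));print('rect26',r)
xm=W[:,0].mean();mid=abs(W[:,0]-xm)<.05
L=W[mid&(W[:,1]>W[:,1].mean())];Rr=W0[mid&(W[:,1]<W[:,1].mean())]
pl=np.polyfit(L[:,0],L[:,1],1);pr=np.polyfit(Rr[:,0],Rr[:,1],1);print('left',pl,'right',pr)
ym=W[:,1].mean();md=abs(W[:,1]-ym)<.035
print('rear x',np.median(W[md&(W[:,0]<xm),0]),'front x(z.003)',np.median(ray('top',c[md&(W[:,0]>xm)],.003)[:,0]))
for x in(.45,.51,.58):print(x,'ymid',(np.polyval(pl,x)+np.polyval(pr,x))/2,'width',np.polyval(pl,x)-np.polyval(pr,x))
h=minrect(im,(5,90,90),(25,255,255),(195,250,255,310),.028);H=ray('top',h,.028)[:,:2];print('handle',cv2.minAreaRect((H*1000).astype(np.float32)), H.min(0),H.max(0))
E
```

```text
16.3 [0.3383 0.4674 0.1833] [-0.0042  3.1094  0.    ] 0.059664727364588076
rect26 ((521.8150634765625, 304.62213134765625), (155.8607177734375, 111.63105010986328), 0.18958036601543427)
left [0.0108 0.354 ] right [0.0026 0.2525]
rear x 0.4453093713286099 front x(z.003) 0.5994714541641386
0.45 ymid 0.30626568678284105 width 0.1051031682197277
0.51 ymid 0.30666755107932425 width 0.10559514249556978
0.58 ymid 0.30713639275855464 width 0.10616911248405225
handle ((420.3039855957031, 302.9796142578125), (19.857730865478516, 52.91330337524414), 89.70462799072266) [0.3938 0.293 ] [0.4468 0.313 ]
```

{"method": "jog_arm", "body": {"deltas": [[0, [0.02, -0.02, -0.01], [0, 0.0103, 0]], [0, [0.08, -0.075, -0.03], [0, 0.0103, 0]], [0, [0.15, -0.14, -0.05], [0, 0.0103, 0]], [0, [0.22, -0.205, -0.08], [0, 0.0103, 0]], [0, [0.29, -0.27, -0.11], [0, 0.0103, 0]], [0, [0.36, -0.335, -0.13], [0, 0.0103, 0]], [0, [0.41, -0.38, -0.15], [0, 0.0103, 0]], [0, [0.43, -0.4, -0.158], [0, 0.0103, 0]], [0, [0.43, -0.4, -0.158], [0, 0.0103, 0]], [0, [0.43, -0.4, -0.158], [0, 0.0103, 0]]]}}

```text
t: 17.23
tool_pos: [0.5114, 0.3041, 0.1196]
tool_rot: [-0.003, -3.14, 0.001]
contact_force: [-0.9, 0.1, 0.7]
opening: 0.0427
grip_force: 0.0
```

{"method": "jog_arm", "body": {"deltas": [[0, [0, 0.003, -0.02], [0, 0, 0.001]], [0, [0, 0.006, -0.07], [0, 0, 0.001]], [0, [0, 0.006, -0.12], [0, 0, 0.001]], [0, [0, 0.006, -0.17], [0, 0, 0.001]], [0, [0, 0.006, -0.21], [0, 0, 0.001]], [0, [0, 0.006, -0.24], [0, 0, 0.001]], [0, [0, 0.006, -0.26], [0, 0, 0.001]], [0, [0, 0.006, -0.273], [0, 0, 0.001]], [0, [0, 0.006, -0.278], [0, 0, 0.001]], [0, [0, 0.006, -0.278], [0, 0, 0.001]]]}}

```text
t: 18.07
tool_pos: [0.5121, 0.3079, 0.0095]
tool_rot: [-0.006, 3.14, 0.0]
contact_force: [-0.3, 0.3, -0.0]
opening: 0.0429
grip_force: 0.0
```

Run:
```python
from m import *
np.set_printoptions(precision=4,suppress=True)
o=ctrl.get_obs();print(o['tool_pos'],o['contact_force'])
```

```text
[0.5121 0.3079 0.0095] [-0.2884  0.2928 -0.0016]
```

{"method": "jog_arm", "body": {"deltas": [[1, [0, 0, 0], [0, 0, 0]], [1, [0, 0, 0], [0, 0, 0]], [1, [0, 0, 0], [0, 0, 0]], [1, [0, 0, 0], [0, 0, 0]], [1, [0, 0, 0], [0, 0, 0]], [1, [0, 0, 0], [0, 0, 0]], [1, [0, 0, 0], [0, 0, 0]]], "squeeze": 90}}

```text
t: 18.65
tool_pos: [0.5129, 0.3079, 0.0106]
tool_rot: [-0.005, 3.139, 0.001]
contact_force: [-1.3, -1.0, 5.5]
opening: 0.0058
grip_force: 90.6
```

{"method": "jog_arm", "body": {"deltas": [[1, [0, 0, 0.01], [0, 0, 0]], [1, [0, 0, 0.03], [0, 0, 0]], [1, [0, 0, 0.06], [0, 0, 0]], [1, [0, 0, 0.1], [0, 0, 0]], [1, [0, 0, 0.145], [0, 0, 0]], [1, [0, 0, 0.19], [0, 0, 0]], [1, [0, 0, 0.225], [0, 0, 0]], [1, [0, 0, 0.245], [0, 0, 0]], [1, [0, 0, 0.25], [0, 0, 0]], [1, [0, 0, 0.25], [0, 0, 0]]]}}

```text
t: 19.48
tool_pos: [0.5122, 0.3077, 0.1099]
tool_rot: [-0.005, 3.14, 0.001]
contact_force: [0.0, -0.4, -1.7]
opening: 0.006
grip_force: 89.6
```

Run:
```python
from m import *
np.set_printoptions(precision=4,suppress=True)
o=ctrl.get_obs();print(o['tool_pos'],o['tool_rot'],o['contact_force'],o['wrist_torque'])
im=snap('top','t9.png');s=snap('scene','s9.png')
p=o['tool_pos'];zb=p[2]-.0085
# scene: tray white contour, extremes vs predicted corners
c=minrect(s,(0,0,110),(179,60,255),(340,470,100,230),0)
hull=cv2.approxPolyDP(cv2.convexHull((c*10).astype(np.int32)),25,True).reshape(-1,2)/10;print('scene hull',hull.tolist())
R=cv2.Rodrigues(o['tool_rot'])[0]
if 1:
  y=R[:,1];x=np.cross(y,[0,0,1])
  cor=lambda X,Y,Z:np.array([p[0],p[1],zb])+x*(X+.010)+y*Y+np.array([0,0,Z])
  print('pred front bottom ±y, front top, rear top',proj('scene',[cor(.074,.052,0),cor(.074,-.052,0),cor(.074,.052,.026),cor(.074,-.052,.026),cor(-.074,.052,.026),cor(-.074,-.052,.026)]).round(1).tolist())
```

```text
[0.5122 0.3077 0.1099] [-0.005   3.1397  0.0006] [ 0.0048 -0.4349 -1.7499] [-0.0057  0.0244  0.0076]
scene hull [[380.9, 141.0], [417.4, 142.5], [427.7, 163.2], [426.4, 173.4], [388.0, 173.9]]
pred front bottom ±y, front top, rear top [[426.2, 173.0], [388.5, 173.7], [427.5, 164.8], [389.3, 165.6], [415.9, 140.2], [381.5, 140.9]]
```

{"method": "jog_arm", "body": {"deltas": [[1, [0.004, -0.02, 0], [0, 0, 0]], [1, [0.014, -0.06, 0], [0, 0, 0]], [1, [0.028, -0.12, 0], [0, 0, 0.001]], [1, [0.045, -0.19, 0], [0, 0, 0.001]], [1, [0.063, -0.268, 0], [0, 0, 0.001]], [1, [0.082, -0.348, 0], [0, 0, 0.002]], [1, [0.101, -0.43, 0], [0, 0, 0.002]], [1, [0.12, -0.51, 0], [0, 0, 0.003]], [1, [0.138, -0.588, 0], [0, 0, 0.003]], [1, [0.155, -0.66, 0], [0, 0, 0.0037]], [1, [0.17, -0.725, 0], [0, 0, 0.0037]], [1, [0.183, -0.78, 0], [0, 0, 0.0037]]]}}

```text
t: 20.58
tool_pos: [0.5846, -0.0069, 0.1081]
tool_rot: [0.021, -3.141, 0.0]
contact_force: [0.0, 0.7, -1.2]
opening: 0.0058
grip_force: 89.6
```

{"method": "jog_arm", "body": {"deltas": [[1, [0.011, -0.045, 0], [0, 0, 0]], [1, [0.02, -0.08, -0.01], [0, 0, 0]], [1, [0.025, -0.103, -0.03], [0, 0, 0]], [1, [0.027, -0.111, -0.055], [0, 0, 0]], [1, [0.027, -0.112, -0.08], [0, 0, 0]], [1, [0.027, -0.112, -0.1], [0, 0, 0]], [1, [0.027, -0.112, -0.112], [0, 0, 0]], [1, [0.027, -0.112, -0.115], [0, 0, 0]], [1, [0.027, -0.112, -0.115], [0, 0, 0]]]}}

```text
t: 21.33
tool_pos: [0.5954, -0.0484, 0.0624]
tool_rot: [0.025, -3.141, -0.001]
contact_force: [-0.3, 0.3, -1.8]
opening: 0.0059
grip_force: 89.6
```

Run:
```python
from m import *
np.set_printoptions(precision=4,suppress=True)
o=ctrl.get_obs();print(o['t'],o['tool_pos'],o['tool_rot'],o['contact_force'],o['wrist_torque'])
im=snap('top','t10.png');s=snap('scene','s10.png')
p=o['tool_pos'];zb=p[2]-.0106
R=cv2.Rodrigues(o['tool_rot'])[0];y=R[:,1];x=np.cross(y,[0,0,1]);print('az',np.degrees(np.arctan2(y[1],y[0])))
cor=lambda X,Y,Z:np.array([p[0],p[1],zb])+x*(X+.009)+y*Y+np.array([0,0,Z])
C=[(.074,.052,0),(.074,-.052,0),(.074,.052,.026),(.074,-.052,.026),(-.074,.052,.026),(-.074,-.052,.026)]
for n,img,roi in(('scene',s,(230,350,140,240)),('top',im,(335,400,165,260))):
  print(n,'pred',proj(n,[cor(*k) for k in C]).round(1).tolist())
  m=minrect(img,(0,0,195),(179,30,255),roi,0); print(cv2.approxPolyDP(cv2.convexHull((m*10).astype(np.int32)),20,True).reshape(-1,2)/10)
# organiser in scene view (from unobstructed s0) : blue hull at z=.034
s0=cv2.imread('pics/s0.png')[:,:,::-1]
c=minrect(s0,(95,70,60),(130,255,255),(245,340,160,235),0)
W=ray('scene',c,.034)[:,:2];print('scene org rear-edge/left/right at z34', W[:,0].min(), np.percentile(W[:,1],[0,1,99,100]))
up=cv2.imread('pics/t0.png')
```

```text
21.3333 [ 0.5954 -0.0484  0.0624] [ 0.0249 -3.1411 -0.0006] [-0.2515  0.3451 -1.8263] [ 0.0062 -0.0018 -0.0839]
az 90.90874157768722
scene pred [[297.8, 207.2], [258.9, 208.2], [297.4, 199.2], [258.0, 200.3], [297.9, 170.4], [262.4, 171.3]]
[[298.  184. ]
 [299.4 213.2]
 [259.2 206.4]
 [260.2 185. ]]
top pred [[341.7, 180.0], [382.9, 178.0], [342.1, 178.8], [384.3, 176.8], [345.1, 238.9], [387.6, 236.9]]
[[384.9 183.9]
 [363.  181.9]
 [361.5 178.5]
 [383.9 177.2]]
scene org rear-edge/left/right at z34 0.4543425550879323 [-0.1156 -0.1152  0.0859  0.0862]
```

{"method": "jog_arm", "body": {"deltas": [[1, [0.001, 0, -0.01], [0, 0, 0]], [1, [0.001, 0, -0.025], [0, 0, 0]], [1, [0.001, 0, -0.04], [0, 0, 0]], [1, [0.001, 0, -0.055], [0, 0, 0]], [1, [0.001, 0, -0.07], [0, 0, 0]], [1, [0.001, 0, -0.082], [0, 0, 0]], [1, [0.001, 0, -0.092], [0, 0, 0]], [1, [0.001, 0, -0.1], [0, 0, 0]], [1, [0.001, 0, -0.104], [0, 0, 0]], [1, [0.001, 0, -0.104], [0, 0, 0]]]}}

```text
t: 22.27
tool_pos: [0.5961, -0.0492, 0.0212]
tool_rot: [-0.023, 3.141, 0.0]
contact_force: [-0.8, -0.3, -1.7]
opening: 0.0061
grip_force: 89.6
```

{"method": "jog_arm", "body": {"deltas": [[1, [0, 0, -0.003], [0, 0, 0]], [1, [0, 0, -0.006], [0, 0, 0]], [1, [0, 0, -0.008], [0, 0, 0]], [1, [0, 0, -0.008], [0, 0, 0]]]}}

```text
t: 22.6
tool_pos: [0.5966, -0.0493, 0.0187]
tool_rot: [-0.023, 3.14, -0.0]
contact_force: [-0.2, -0.3, -0.9]
opening: 0.0054
grip_force: 89.9
```

{"method": "jog_arm", "body": {"deltas": [[1, [0, 0, -0.002], [0, 0, 0]], [1, [0, 0, -0.003], [0, 0, 0]], [1, [0, 0, -0.003], [0, 0, 0]]]}}

```text
t: 22.85
tool_pos: [0.5967, -0.0493, 0.0185]
tool_rot: [-0.023, 3.141, -0.0]
contact_force: [-4.6, 0.3, 4.7]
opening: 0.006
grip_force: 90.8
```

Seated; release, rise and back away.

{"method": "jog_arm", "body": {"deltas": [[0, [0, 0, 0], [0, 0, 0]], [0, [0, 0, 0], [0, 0, 0]], [0, [0, 0, 0], [0, 0, 0]], [0, [0, 0, 0], [0, 0, 0]], [0, [0, 0, 0], [0, 0, 0]], [0, [0, 0, 0.01], [0, 0, 0]], [0, [0, 0, 0.04], [0, 0, 0]], [0, [0, 0, 0.09], [0, 0, 0]], [0, [0, 0, 0.16], [0, 0, 0]], [0, [0, 0, 0.24], [0, 0, 0]], [0, [0, 0, 0.32], [0, 0, 0]], [0, [0, 0, 0.38], [0, 0, 0]]]}}

```text
t: 23.85
tool_pos: [0.5975, -0.0494, 0.1739]
tool_rot: [-0.023, 3.136, -0.002]
contact_force: [1.4, -0.3, -0.3]
opening: 0.0429
grip_force: 0.0
```

{"method": "jog_arm", "body": {"deltas": [[0, [-0.04, 0.03, 0.02], [0, 0, 0]], [0, [-0.1, 0.09, 0.04], [0, 0, 0]], [0, [-0.16, 0.17, 0.06], [0, 0, 0]], [0, [-0.22, 0.25, 0.08], [0, 0, 0]], [0, [-0.28, 0.33, 0.1], [0, 0, 0]], [0, [-0.33, 0.41, 0.1], [0, 0, 0]], [0, [-0.36, 0.49, 0.1], [0, 0, 0]], [0, [-0.38, 0.57, 0.1], [0, 0, 0]], [0, [-0.39, 0.65, 0.1], [0, 0, 0]], [0, [-0.39, 0.72, 0.1], [0, 0, 0]], [0, [-0.39, 0.76, 0.1], [0, 0, 0]], [0, [-0.39, 0.76, 0.1], [0, 0, 0]]]}}

```text
t: 24.85
tool_pos: [0.44, 0.2574, 0.2106]
tool_rot: [-0.029, 3.139, 0.002]
contact_force: [-0.2, 0.3, 0.6]
opening: 0.0427
grip_force: 0.0
```

Run:
```python
from m import *
np.set_printoptions(precision=4,suppress=True)
o=ctrl.get_obs();print(o['t'],o['tool_pos'],o['contact_force'])
im=snap('top','t11.png');s=snap('scene','s11.png')
b=np.radians(.85);x=np.array([np.cos(b),np.sin(b),0]);y=np.array([-x[1],x[0],0]);c0=np.array([.605,-.049,.008])
cor=lambda X,Y,Z:c0+x*X+y*Y+np.array([0,0,Z])
C=[(.074,.052,0),(.074,-.052,0),(.074,.052,.026),(.074,-.052,.026),(-.074,.052,.026),(-.074,-.052,.026)]
for n,img,roi in(('scene',s,(258,302,165,220)),('top',im,(342,388,170,246))):
  print(n,'pred',proj(n,[cor(*k) for k in C]).round(1).tolist())
  m=minrect(img,(0,0,185),(179,35,255),roi,0); print('meas',(cv2.approxPolyDP(cv2.convexHull((m*10).astype(np.int32)),15,True).reshape(-1,2)/10).tolist())
for n,img,roi in(('top',im,(345,388,235,275)),('scene',s,(260,310,165,190))):
  h=minrect(img,(5,90,90),(22,255,255),roi,0);print('handle px',n,h.min(0),h.max(0),'pred ends',proj(n,[cor(-.074,0,.028),cor(-.126,0,.028)]).round(1).tolist())
  if n=='top':H=ray('top',h,.036)[:,:2];print(cv2.minAreaRect((H*1000).astype(np.float32)))
# bystanders unchanged vs first pictures; cores in the box
t0=cv2.imread('pics/t0.png')[:,:,::-1].astype(int)
for k,(u,v,w,hh) in dict(jar=(285,115,40,45),slide=(385,115,48,48),brush=(312,176,28,92)).items():
  d=abs(im[v:v+hh,u:u+w].astype(int)-t0[v:v+hh,u:u+w]);print(k,d.mean().round(2),np.percentile(d,98))
hs=cv2.cvtColor(im,cv2.COLOR_RGB2HSV)[165:275,425:520]
for k,lo,hi in(('red',(0,80,60),(15,255,255)),('green',(45,20,30),(95,120,140)),('lightgrey',(15,5,170),(40,60,255))):
  m=cv2.inRange(hs,lo,hi);ys,xs=np.nonzero(m);print(k,len(xs),(np.median(xs)+425,np.median(ys)+165) if len(xs) else '')
```

```text
24.85 [0.44   0.2574 0.2106] [-0.1768  0.3154  0.6424]
scene pred [[298.1, 220.3], [260.0, 221.3], [297.7, 212.7], [259.2, 213.7], [298.2, 183.1], [263.5, 184.0]]
meas [[298.2, 183.2], [299.7, 212.9], [259.2, 214.0], [263.5, 184.2]]
top pred [[341.4, 181.7], [380.9, 179.9], [341.7, 180.6], [382.2, 178.7], [344.6, 238.3], [385.4, 236.4]]
meas [[382.5, 178.0], [385.9, 236.7], [344.0, 238.9], [341.5, 180.0]]
handle px top [363.0833 238.5833] [367.75 256.75] pred ends [[365.1, 237.4], [366.1, 257.9]]
((504.9443359375, -50.51612854003906), (46.21772384643555, 10.339679718017578), 1.2116233110427856)
handle px scene [279.25 174.25] [283.5833 183.25  ] pred ends [[280.8, 183.0], [281.5, 173.9]]
jar 1.39 4.0
slide 1.75 4.0
brush 1.65 4.0
red 199 (np.float64(453.0), np.float64(221.0))
green 40 (np.float64(474.0), np.float64(206.0))
lightgrey 323 (np.float64(458.0), np.float64(240.0))
```

```bash
python3 -c "
from station import ctrl
print(ctrl.finish_job())"
```

```text
the job is handed in; nothing more can be done
None
```

The job is handed in at about 25 s of the 67 s allowed: the three half-cores are in the grey box, the empty tray lies flat in its organiser bay with the handle in the slot, the gripper is clear, and the jar, slide box, brush and spatula show no change from the first picture.

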